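Set the sampling slide valve to its latched middle position

TASK

Set the slide valve with the wide flat crossbar to its middle position: with the fingertips push the front of the crossbar gently all the way back to its end stop without ramming it, then let it spring back until it is caught on its stop pin at mid travel, and leave it there, untouched. Only push the crossbar: do not grip it or touch its back, and leave the valve with the small round pad and the loose things on the shelf alone.

Things in the scene. Friction and masses are not known exactly. Their poses are not given: they have to be found in the camera images.
- bar_valve: slide valve whose slide ends in an upright crossbar, a flat steel plate 100 mm wide and 44 mm high. Fixed aluminium rail block 200 x 70 x 22 mm; origin at the centre of its underside, on the 18 mm thick ply shelf. Its +x is the push direction, roughly away from the robot (yaw within 0.6 rad); z up. A fixed bridge (24 mm along x, 68 mm wide, centre x = +55 mm, top 72 mm above the underside) guides the stop pin
- bar_face (a point): centre of the crossbar's front face (the face to push, towards the robot); moves with the slide. 54 mm above the valve's underside, at valve x = -66 mm when the slide is at 0. The upright plate, square to the valve's x, is 100 mm wide and reaches 22 mm above and below this point; 12 mm thick in all (do not touch its back). Nothing stands in front of it; the rail's top is 32 mm below this point
- bar_slide (a joint): travel of the crossbar slide along its valve's +x, m: 0 = rest at near stop (start), 0.060 = far end stop. A spring drives it back (4 N at 0, 7 N at 0.030, 10 N at 0.060; up to 2 N more at 0.010 to 0.030, where its tooth lifts the pin). Past 0.031 the pin drops behind the tooth: let go, the slide returns and is caught at 0.030; let go earlier it runs back to 0
- bar_pin (a joint): lift in m of the crossbar valve's vertical steel stop pin: 0 = down (at rest, and also when latched behind the tooth), up to about 0.010 as the tooth passes beneath. Sprung downwards, works by itself. Its round head (18 mm across, 7 mm thick) stands above the bridge, top 86 mm above the valve's underside when down
- pad_valve: slide valve whose slide ends in a small upright round steel pad 44 mm across (leave alone). Fixed aluminium rail block 200 x 70 x 22 mm; origin at the centre of its underside, on the 18 mm thick ply shelf. Its +x is the push direction, roughly away from the robot (yaw within 0.6 rad); z up. A fixed bridge (24 mm along x, 68 mm wide, centre x = +55 mm, top 72 mm above the underside) guides the stop pin
- pad_face (a point): centre of the round pad's front face, 54 mm above its valve's underside
- pad_slide (a joint): travel of the round pad's slide along its valve's +x, m: 0 = at rest (start). Sprung and latching like the crossbar slide. Must stay at 0
- ampoule_holder: loose open green glass cup, 46 mm across, 65 mm high, origin at the centre of its underside; stands on the shelf between the valves. Leave alone
- flange_cap_a: loose steel flange cap, 56 mm across, 26 mm high, origin at the centre of its underside; at the shelf's far side. Leave alone
- flange_cap_b: second flange cap like the first, at the other end of the shelf's far side. Leave alone
- bung: loose red rubber bung, 34 mm across, 28 mm high, origin at the centre of its underside; near one end of the shelf. Leave alone

How it is judged (in metres and radians):
On the way, in this order (a step that is already met when the one before it is completed fails the run):
1. the crossbar slide is pushed back to its end stop (value of joint bar_slide above 0.055 m).
2. let go, it has come back and rests on its stop pin at mid travel (value of joint bar_slide between 0.026 and 0.034 m and value of joint bar_pin below 0.003 m and contact force between the fingers and bar_slide below 0.2 N), for 0.3 s.
At the end, for the whole second after the job is handed in: The crossbar slide stands still between 26 and 34 mm of its 60 mm travel with its stop pin down (lifted less than 3 mm), the round pad's slide is at rest (under 4 mm) and no loose thing has moved by 15 mm or more (value of joint bar_slide between 0.026 and 0.034 m and value of joint bar_pin below 0.003 m and velocity of joint bar_slide between -0.005 and 0.005 m/s and value of joint pad_slide below 0.004 m and distance of each of ampoule_holder, flange_cap_a, flange_cap_b, bung from where it was at the start of the episode below 0.015 m); the robot touches nothing.
It fails at once if the crossbar is rammed against its end stop (contact force between the fingers and bar_slide above 45 N).
It fails at once if the crossbar is touched on its back or gripped (contact force between the fingers and bar_slide_c4 above 1 N).
It fails at once if the round pad's slide is pushed (value of joint pad_slide above 0.008 m).
It fails at once if a loose thing is lifted, carried or knocked aside (distance of any of ampoule_holder, flange_cap_a, flange_cap_b, bung from where it was at the start of the episode above 0.015 m).
It also fails if it takes over 40 s, if anything falls off the work surface, if the arm or the gripper's body presses on something with over 40 N, if the wrist force passes 120 N, or if a joint passes its speed limit or range.

ROBOT

A 7-joint arm with a two-finger parallel gripper is mounted at the origin on the work surface. World frame = base frame: x ahead of the robot, y to its left, z up, the work surface at z = 0. Lengths are in m, angles in degrees, forces in N, time in s.
With the tool pointing down it reaches from about 0.425 to 0.875 m from the base axis. Payload 4.7 kg.
Tool frame: the origin (TCP) lies at the very end of the fingers, on their centre line; the grasp point (between the pads) lies 19 mm behind it; z points along the fingers, y is the line along which they close (so a half turn about z gives the same grasp; the last joint's range is limited). The gripper opens to 87 mm and grips with 3 to 60 N. Pads are 19 mm wide; open, the fingers measure 117 mm over their backs; the gripper's body (75 mm by 190 mm) begins 51 mm behind the grasp point.
Start: joints at [68.13, 18.392, -4.016, 83.108, 1.295, 78.541, -3.26], TCP at [0.251, -0.6, 0.194] pointing down, gripper open.
Joint ranges: [-163.93, 163.93], [-17.29, 119.83], [-79.2, 71.16], [3.27, 140.29], [-89.18, 269.18], [5.43, 117.66], [-154.24, 154.24]. Speed limits (degrees/s): [147.25, 147.25, 180, 180, 180, 180, 180].

INTERFACE

Orientations are given as [roll, pitch, yaw] about the fixed x, y, z axes, in that order (R = Rz(yaw) Ry(pitch) Rx(roll)).
In Python, from cell import get_obs, read_camera, sign_off, silhouettes gives the robot as it stands.
- The arm moves only by the tool play_rows, never from a script. Its argument "steps" is a list that holds one entry, the list of rows, each a list of 7 numbers: the shift along the tool's x, y, z in m, then the turn, a rotation vector about the tool's x, y, z in rad, then the finger opening in m, from 0 to 0.087. A call has 1 to 12 rows; each row shifts and turns the commanded pose from where the row before left it, along the tool's axes as they then stand; what a row does not reach is not made up. A row lasts 1/10 s, in which the tool goes at most 50 mm and 8.59 degrees, less where a joint would pass 70% of its speed; a pose out of reach is approached as far as the arm can. A call is refused whole if a number of a shift passes 0.05 or a number of a turn 0.15, either way. A call with a gripper value outside its range is refused whole. The fingers move at their own pace and stop on an object; "force" is the grip in N (left out, the last holds). Time passes only in rows, so rows that do not move let the fingers close. It gives the time, the measured TCP pose, the force, the opening and the grip force at its end, in the units of the state.
- get_obs(): the state, without advancing time (a new reading comes with each control period).
- read_camera(name): name is "scene" or "top"; returns a dict with "frame" (420x560x3 uint8, red, green, blue), "intrinsics" (3x3 intrinsics, pixels), "view" (4x4, takes a point from world to camera coordinates). Camera axes: x right, y up, looking along -z (the intrinsics and any distortion apply to the point x, -y, -z); pixel columns grow to the right and rows downward; lengths in m; the calibration is good to about 2 mm. A picture is of the moment at which its call begins. There is no depth.
- sign_off(): hands the job in; it is judged then, once.
Trained networks look in the newest picture that a camera, given by its name, has taken for a name from the list of things; names that differ only in an ending like _2 or _b are one class to them, and where a whole thing is asked for, a point or a joint stands for the part that bears it (a point fixed in the world has none). Each returns a list of dicts, best first, with "p" (0 to 1); they miss things now and then, are a little off and sometimes report something else, mostly with a low value. They report only what shows in the picture. A call takes as long as a camera call.
- silhouettes(camera, name): "pixels" (420x560 bool, what is visible of it) and "extent" ([left, top, right, bottom] in pixels, round what is visible of it).
The state is a dict: "time_s": time; "qpos": joint angles; "joint_velocities": joint speeds; "effort": joint torques, N m; "tool_pos": TCP position; "tool_rot": TCP orientation; "force": force on the tool from outside, world axes, zero at the start; "wrist_torque": the same for the moment, N m; "grip_width": finger opening in m; "grasp_force": force on a finger pad.
Only numpy, scipy, OpenCV 4.12 (cv2) and the standard library are available. Lean on these libraries where they do the work, as an engineer would, in place of code of your own. Each camera call takes 0.05 s, during which the arm holds its last target. There are 200 camera calls.

## Working session

There is one attempt and no reset: what is moved stays moved. The work goes in short steps, Python scripts to look and compute and a tool call to move; the robot and the scene stay as the last step left them, time stands still between calls to the robot, and variables do not carry over. Pictures are saved under pics/ and viewed, at most 10 in all, crops included, and the job is handed in when it is done.

Besides the shell and the picture viewer there is one more tool, called after ">>>" by a JSON object that holds its "name" and its "arguments", one argument or row to a line. play_rows: Moves the arm, as the interface text tells. Its arguments: {"type":"object","properties":{"steps":{"type":"array","items":{"type":"array","items":{"type":"array","items":{"type":"number"}}}},"force":{"type":"number"}},"required":["steps"]}

```bash
mkdir -p pics
cat > h.py <<'E'
import numpy as np, cv2
from cell import get_obs, read_camera, sign_off, silhouettes
def pix(c,P):
    P=np.atleast_2d(P); q=(c['view']@np.c_[P,np.ones(len(P))].T)[:3]; q=np.diag([1,-1,-1])@q
    u=c['intrinsics']@q; return (u[:2]/u[2]).T
def ray(c,uv,z):
    d=np.diag([1,-1,-1])@np.linalg.inv(c['intrinsics'])@np.r_[uv,1]
    R=c['view'][:3,:3];o=-R.T@c['view'][:3,3];d=R.T@d
    return o+d*(z-o[2])/d[2]
E
python3 - <<'E'
from h import *
for n in('top','scene'):
    c=read_camera(n); cv2.imwrite(f'pics/{n}0.png',c['frame'][:,:,::-1])
    R=c['view'][:3,:3];print(n,-R.T@c['view'][:3,3],c['intrinsics'].tolist(), R[2])
    for o in('bar_valve','bar_face','pad_valve','pad_face','ampoule_holder','flange_cap_a','bung'):
        for s in silhouettes(n,o)[:2]:
            ys,xs=np.nonzero(s['pixels']); print(o,round(s['p'],2),s['extent'],cv2.minAreaRect(np.c_[xs,ys].astype(np.float32)),ray(c,[xs.mean(),ys.mean()],.05).round(3))
print(get_obs())
E
```

```text
top [0.48729008 0.0427792  0.91869301] [[398.9215095110535, 0.0, 284.59552287321355], [0.0, 398.9215095110535, 211.78149357019996], [0.0, 0.0, 1.0]] [-0.15216455 -0.02796671  0.98795942]
bar_valve 0.74 [402.6, 212.2, 462.0, 317.0] ((432.50689697265625, 263.9781494140625), (104.2789077758789, 54.023319244384766), 89.16968536376953) [ 0.489 -0.23   0.05 ]
bar_face 0.64 [404.7, 247.9, 459.7, 302.0] ((432.5, 274.0), (54.0, 55.0), 90.0) [ 0.468 -0.233  0.05 ]
pad_valve 0.81 [189.3, 192.1, 265.2, 282.1] ((225.3777618408203, 234.6080322265625), (99.5265884399414, 35.285518646240234), 54.24611282348633) [0.568 0.194 0.05 ]
pad_face 0.65 [208.4, 211.9, 251.1, 268.4] ((229.10548400878906, 240.09681701660156), (52.68598175048828, 21.175426483154297), 59.6567497253418) [0.561 0.19  0.05 ]
ampoule_holder 0.94 [310.5, 242.1, 328.6, 265.4] ((321.5, 254.0), (20.0, 21.0), 90.0) [ 0.526 -0.01   0.05 ]
flange_cap_a 0.84 [227.5, 133.9, 250.7, 158.8] ((239.5, 144.0), (22.0, 23.0), 90.0) [0.78  0.166 0.05 ]
flange_cap_a 0.84 [370.1, 126.5, 393.1, 153.1] ((381.0000305175781, 138.50003051757812), (21.920309
[... 1691 characters left out ...]
s': 0.8, 'qpos': array([68.12986442, 18.38923177, -4.01614327, 83.10817608,  1.29662699,
       78.54289866, -3.25981863]), 'joint_velocities': array([ 0.04318679,  0.06329486,  0.11692882,  0.04750925, -0.02067554,
       -0.02506121, -0.03002941]), 'effort': array([-2.80397117e-04, -4.91048813e+01, -4.03352100e-01, -3.12760663e+01,
       -6.37609488e-02,  3.34385689e-02,  7.02556946e-06]), 'tool_pos': array([ 0.25057245, -0.59976871,  0.19451159]), 'tool_rot': array([1.79995079e+02, 4.49286440e-03, 2.26794908e+01]), 'force': array([ 0.28751995,  0.69538911, -0.74326682]), 'wrist_torque': array([ 0.00860997,  0.02484395, -0.00325193]), 'grasp_force': 0.0, 'grip_width': 0.08701398535838398}
```

Run:
```python
import cv2,numpy as np
a=cv2.imread('pics/top0.png')[190:340,380:490]; b=cv2.imread('pics/scene0.png')[110:200,215:325]
o=np.zeros((600,800,3),np.uint8)
a=cv2.resize(a,None,fx=4,fy=4,interpolation=2)[:600]; o[:600,:440]=a
b=cv2.resize(b,(360,295),interpolation=2); o[:295,440:]=b
s=cv2.resize(cv2.imread('pics/top0.png'),(360,270)); o[300:570,440:]=s
cv2.imwrite('pics/m.png',o)
```

```text
(no output)
```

View pics/m.png

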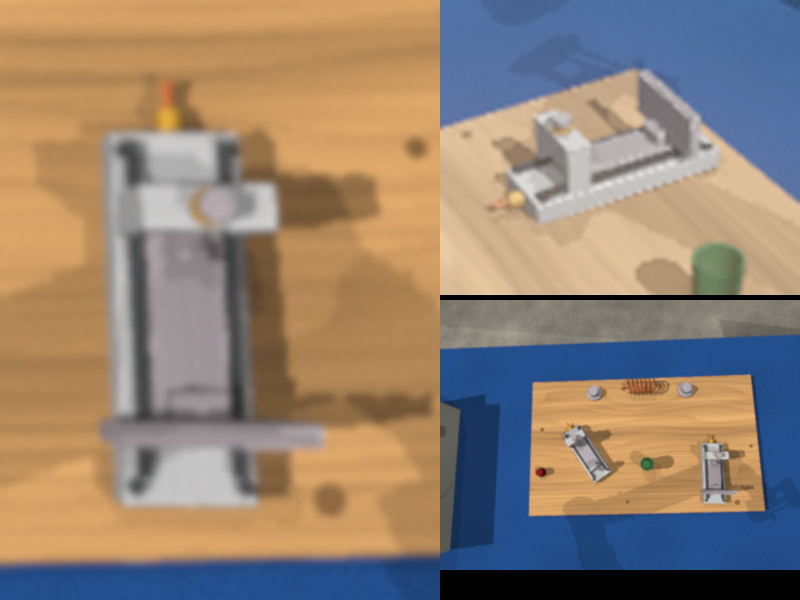

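The top crop shows the bar valve on the right: the crossbar runs from full-image px (405,298) to (461,301), and the rail's near end is at row ~316. The scene crop shows the back of the bar, from (276,131) to (294,147). I'll fit the pose to these corners.

```bash
cat > fit.py <<'E'
from h import *
from scipy.optimize import least_squares
T=[((323,445),(-.066,-.05,.076)),((323,425),(-.054,-.05,.076)),((101,441),(-.066,.05,.032)),((277,183),(.067,-.034,.072)),((277,232),(.043,-.034,.072)),((257,503),(-.1,-.035,.022)),((240,133),(.1,-.035,.022)),((120,505),(-.1,.035,.022))]
S=[((697,120),(-.054,.05,.076)),((640,70),(-.054,-.05,.076)),((540,205),(.1,.035,.022)),((540,220),(.1,.035,0)),((507,165),(.1,-.035,.022)),((718,150),(-.1,.035,.022)),((588,147),(.067,.034,.072)),((535,114),(.067,-.034,.072))]
ct,cs=read_camera('top'),read_camera('scene')
def w(p,m):
    c,s=np.cos(p[3]),np.sin(p[3]); return np.array(m)@np.array([[c,s,0],[-s,c,0],[0,0,1]])+p[:3]
def res(p):
    a=pix(ct,w(p,[m for _,m in T]))-(np.array([u for u,_ in T])/4+[380,190])
    b=pix(cs,w(p,[m for _,m in S]))-((np.array([u for u,_ in S])-[440,0])/3.275+[215,110])
    return np.r_[a,b].ravel()
f=least_squares(res,[.45,-.24,.02,0],loss='soft_l1')
print(f.x,np.degrees(f.x[3]));print(res(f.x).reshape(-1,2).round(1).tolist())
for m in [(-.066,0,.054),(-.066,.05,.054),(-.066,-.05,.054),(-.1,0,.022)]: print(m,w(f.x,m).round(4))
E
python3 fit.py
```

```text
[ 0.48844532 -0.2335921   0.01663706 -0.03452235] -1.9779846990481476
[[0.0, 1.3], [-0.3, 0.1], [-0.8, 0.2], [-0.8, 0.5], [-0.2, -0.1], [-0.0, 1.2], [-0.4, 0.1], [0.9, 0.3], [-2.1, -0.6], [-1.0, -0.0], [-0.8, -0.3], [-0.5, 1.0], [-0.8, 0.4], [0.5, -1.3], [-6.4, 0.4], [-0.4, -0.4]]
(-0.066, 0, 0.054) [ 0.4225 -0.2313  0.0706]
(-0.066, 0.05, 0.054) [ 0.4242 -0.1813  0.0706]
(-0.066, -0.05, 0.054) [ 0.4208 -0.2813  0.0706]
(-0.1, 0, 0.022) [ 0.3885 -0.2301  0.0386]
```

>>> {"name": "play_rows", "arguments": {
  "steps": [
    [[0, 0, 0, 0, 0, 0.1435, 0], [0, 0, 0, 0, 0, 0.1435, 0], [0, 0, 0, 0, 0, 0.1435, 0], [0.0135, -0.0415, 0, 0, 0, 0, 0], [0.0135, -0.0415, 0, 0, 0, 0, 0], [0.0135, -0.0415, 0, 0, 0, 0, 0], [0.0135, -0.0415, 0, 0, 0, 0, 0], [0.0135, -0.0415, 0, 0, 0, 0, 0], [0.0135, -0.0415, 0, 0, 0, 0, 0], [0.0135, -0.0415, 0, 0, 0, 0, 0], [0.0135, -0.0415, 0, 0, 0, 0, 0], [0.0135, -0.0415, 0, 0, 0, 0, 0]]
  ]
}}

```text
time_s: 2.1
tool_pos: [0.3854, -0.229, 0.1948]
tool_rot: [180.0, -0.0, -2.0]
force: [0.7, -0.2, -0.6]
grip_width: 0.0025
grasp_force: 0.0
```

>>> {"name": "play_rows", "arguments": {
  "steps": [
    [[-0.004, 0, 0.03, 0, 0, 0, 0], [0, 0, 0.03, 0, 0, 0, 0], [0, 0, 0.03, 0, 0, 0, 0], [0, 0, 0.02, 0, 0, 0, 0], [0, 0, 0.02, 0, 0, 0, 0], [0, 0, 0, 0, 0, 0, 0]]
  ]
}}

```text
time_s: 2.7
tool_pos: [0.3789, -0.2293, 0.0622]
tool_rot: [-179.8, 0.3, -2.0]
force: [-0.6, -0.1, -0.3]
grip_width: 0.0003
grasp_force: 0.0
```

```bash
cat > look.py <<'E'
from h import *
import sys
a=read_camera('top')['frame'][190:340,370:490];b=read_camera('scene')['frame'][100:200,205:325]
o=np.zeros((600,800,3),np.uint8);o[:500,:400]=cv2.resize(a,(400,500));o[:333,400:]=cv2.resize(b,(400,333))
cv2.imwrite(f'pics/{sys.argv[1]}.png',o[:,:,::-1]);s=get_obs();print(s['tool_pos'],s['force'],s['grip_width'])
E
python3 look.py l1
```

```text
[ 0.38110159 -0.23062425  0.06486397] [ 0.82954657 -0.02974125 -0.41334176] 0.0003895650080410901
```

View pics/l1.png

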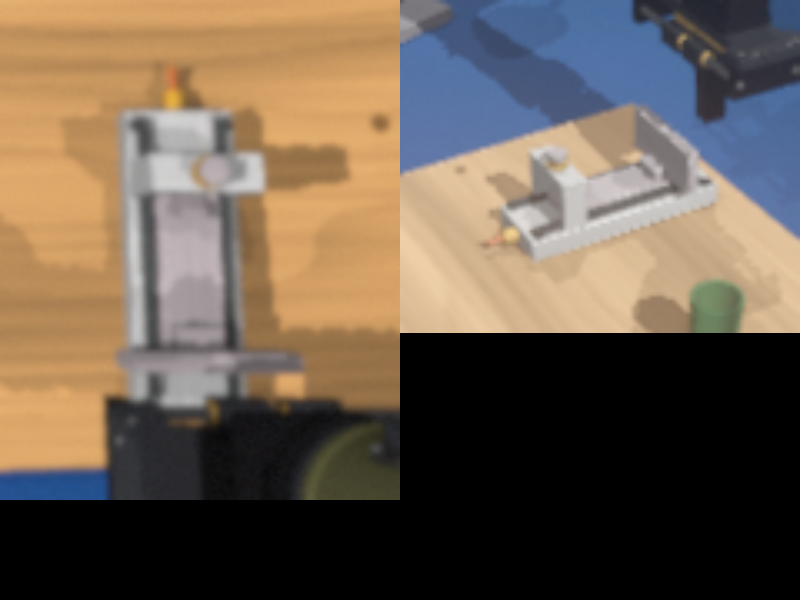

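Run:
```python
from h import *
p=get_obs()['tool_pos']
for n in('top','scene'):
    c=read_camera(n);print(n,pix(c,[p,p+[0,0,.07],[.4225,-.2313,.072],[.4225,-.2313,.094]]).round(0).tolist())
    cv2.imwrite(f'pics/{n}2.png',c['frame'][:,:,::-1])
print(get_obs()['tool_pos'])
```

```text
top [[432.0, 322.0], [445.0, 326.0], [432.0, 301.0], [436.0, 302.0]]
scene [[297.0, 142.0], [298.0, 122.0], [286.0, 143.0], [286.0, 137.0]]
[ 0.38192578 -0.23116979  0.06579862]
```

View pics/scene2.png

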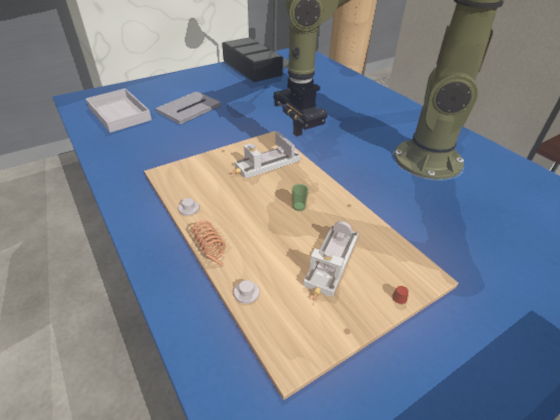

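Run:
```python
import cv2,numpy as np
a=cv2.resize(cv2.imread('pics/scene2.png')[80:180,250:350],(600,600),interpolation=cv2.INTER_CUBIC)
for u,v in((297,142),(298,122)): cv2.circle(a,(int((u-249.5)*6),int((v-79.5)*6)),4,(0,0,255),1)
cv2.imwrite('pics/z.png',a)
```

```text
(no output)
```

View pics/z.png

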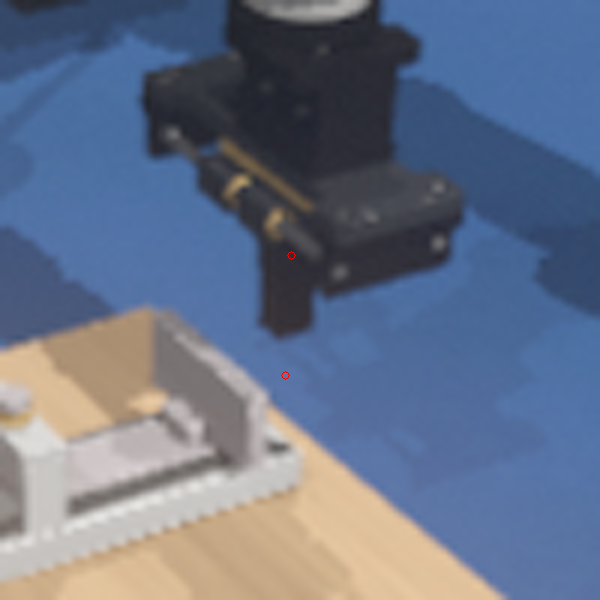

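Run:
```python
from h import *
s=get_obs();p=np.array([.3815,-.2308,.0648]);print(s['tool_pos'],s['tool_rot'])
c=read_camera('top')
f=lambda u:tuple(int(round(v)) for v in ((u-np.array([369.5,229.5]))*5))
a=cv2.resize(c['frame'][230:350,370:530,::-1],None,fx=5,fy=5,interpolation=cv2.INTER_CUBIC)
yaw=np.radians(-2);X=np.array([np.cos(yaw),np.sin(yaw),0]);Y=np.array([-X[1],X[0],0])
for dz,col in((0,(0,0,255)),(.02,(0,255,0))):
    q=pix(c,[p+X*i*.0375+Y*j*.095+[0,0,.07+dz] for i,j in((1,1),(1,-1),(-1,-1),(-1,1))])
    for k in range(4): cv2.line(a,f(q[k]),f(q[(k+1)%4]),col,1)
    cv2.circle(a,f(pix(c,p+[0,0,dz])[0]),4,col,1)
cv2.imwrite('pics/t.png',a)
```

```text
[ 0.38192578 -0.23116979  0.06579862] [ 1.79924730e+02 -1.10438323e-01 -1.98956431e+00]
```

View pics/t.png

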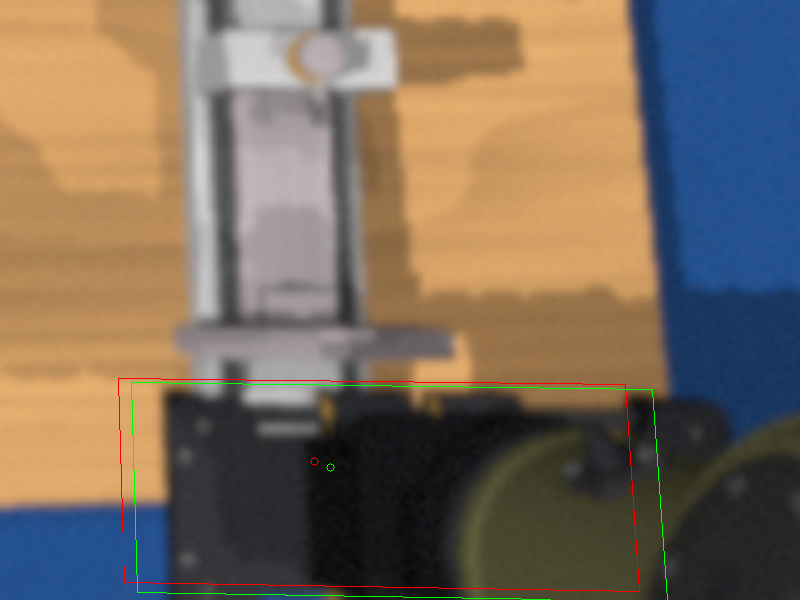

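Run:
```python
from h import *
from scipy.optimize import least_squares
p=np.array([.3815,-.2308,.0648]);c=read_camera('scene')
yaw=np.radians(-2);X=np.array([np.cos(yaw),np.sin(yaw),0]);Y=np.array([-X[1],X[0],0])
M=[X*.0375+Y*.095,-X*.0375+Y*.095,X*.0375-Y*.095]; U=np.array([(325,295),(455,253),(150,155)])/6+[249.5,79.5]
f=least_squares(lambda d:(pix(c,np.array(M)+p+d)-U).ravel(),[0,0,.07]);print(f.x,f.fun.round(1))
print(U, pix(c,np.array(M)+p+[0,0,.07]).round(1),pix(c,np.array(M)+p+[0,0,.095]).round(1))
for d in (0,.02,.03):
  print(d,[pix(c,p+X*i*.0095+Y*j*.015+[0,0,d])[0].round(1).tolist() for i,j in((1,1),(1,-1),(-1,1))])
```

```text
[-0.05470623 -0.07381464  0.05376314] [ 1.1 -0.1 -1.1  1.2 -0.  -1.2]
[[303.66666667 128.66666667]
 [325.33333333 121.66666667]
 [274.5        105.33333333]] [[304.4 139.4]
 [325.3 133.1]
 [272.2 112.4]] [[305.  131.9]
 [326.2 125.7]
 [272.3 105.2]]
0 [[296.6, 144.7], [291.7, 140.3], [301.6, 143.1]]
0.02 [[297.0, 139.2], [292.0, 134.9], [302.0, 137.7]]
0.03 [[297.1, 136.5], [292.1, 132.2], [302.2, 135.0]]
```

Both views put the fingers up to about 30 mm higher than the reported TCP. At a reported z of 0.048, the tips are within the plate's height whichever reading is right. I'll go there and approach gently, watching the force.

>>> {"name": "play_rows", "arguments": {
  "steps": [
    [[0, 0, 0.008, 0, 0, 0, 0], [0, 0, 0.008, 0, 0, 0, 0], [0.005, 0, 0, 0, 0, 0, 0], [0.005, 0, 0, 0, 0, 0, 0], [0.004, 0, 0, 0, 0, 0, 0], [0.003, 0, 0, 0, 0, 0, 0], [0.003, 0, 0, 0, 0, 0, 0], [0.003, 0, 0, 0, 0, 0, 0], [0.003, 0, 0, 0, 0, 0, 0], [0, 0, 0, 0, 0, 0, 0]]
  ]
}}

```text
time_s: 4.0
tool_pos: [0.4074, -0.2315, 0.0485]
tool_rot: [180.0, -0.0, -2.0]
force: [-0.1, -0.3, -0.3]
grip_width: 0.0002
grasp_force: 0.0
```

```bash
sed -i "s/a=read_camera('top')\['frame'\]\[190:340,370:490\]/a=read_camera('top')['frame'][190:340,370:490]/" look.py; python3 look.py l2
```

```text
[ 0.40691332 -0.23147637  0.04842271] [ 0.48813002 -0.09501628  0.2270887 ] 0.0003577367083756007
```

View pics/l2.png

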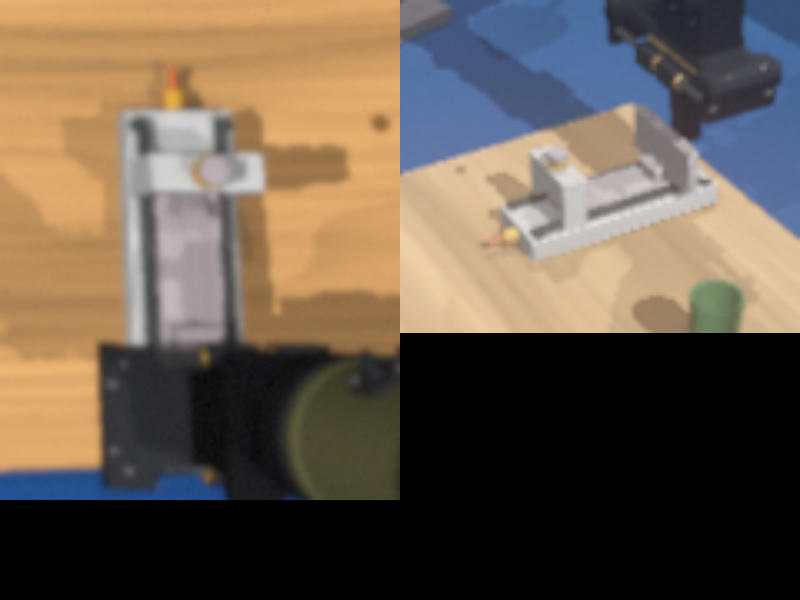

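Run:
```python
from h import *
p=get_obs()['tool_pos'];c=read_camera('scene')
a=cv2.resize(c['frame'][110:170,250:330,::-1],None,fx=10,fy=10,interpolation=cv2.INTER_CUBIC)
f=lambda u:tuple(int(round(v)) for v in ((u-np.array([249.5,109.5]))*10))
for d,col in((0,(0,0,255)),(.015,(0,255,255)),(.03,(0,255,0))):
    for i in(1,-1):
        for j in (1,-1): cv2.circle(a,f(pix(c,p+np.array([i*.0095,j*.015,d]))[0]),3,col,1)
yaw=-.0345
for y in(.05,-.05): cv2.circle(a,f(pix(c,[.4885-.054+.034*0+y*.0345,-.2336+.054*.0345+y,.094])[0]),5,(255,0,255),1)
cv2.imwrite('pics/z2.png',a)
```

```text
(no output)
```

View pics/z2.png

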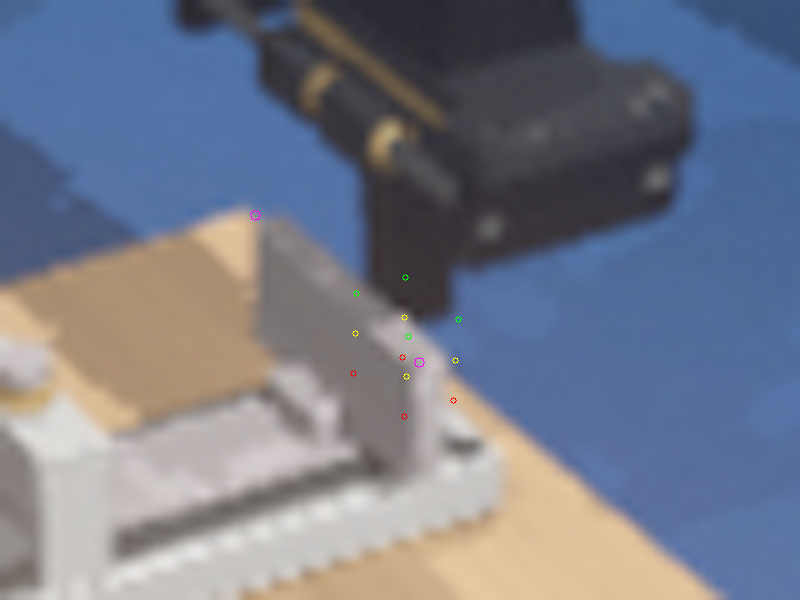

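>>> {"name": "play_rows", "arguments": {
  "steps": [
    [[0, 0, 0.004, 0, 0, 0, 0], [0.002, 0, 0, 0, 0, 0, 0], [0.002, 0, 0, 0, 0, 0, 0], [0.002, 0, 0, 0, 0, 0, 0], [0.002, 0, 0, 0, 0, 0, 0], [0.002, 0, 0, 0, 0, 0, 0]]
  ]
}}

```text
time_s: 4.75
tool_pos: [0.4157, -0.2318, 0.0443]
tool_rot: [-180.0, 0.2, -2.0]
force: [-4.1, 1.1, 3.5]
grip_width: 0.0002
grasp_force: 2.4
```

>>> {"name": "play_rows", "arguments": {
  "steps": [
    [[0.002, 0, 0, 0, 0, 0, 0], [0.002, 0, 0, 0, 0, 0, 0], [0.002, 0, 0, 0, 0, 0, 0], [0.002, 0, 0, 0, 0, 0, 0], [0, 0, 0, 0, 0, 0, 0]]
  ]
}}

```text
time_s: 5.25
tool_pos: [0.4231, -0.232, 0.0443]
tool_rot: [-180.0, 0.2, -2.0]
force: [-8.0, 1.0, 6.6]
grip_width: 0.0003
grasp_force: 3.9
```

```bash
python3 -c "
from h import *
for i in range(3):
  c=read_camera('scene');s=get_obs();print(s['tool_pos'],s['force'],s['wrist_torque'],s['grasp_force'])
a=cv2.resize(c['frame'][110:170,250:330,::-1],None,fx=10,fy=10,interpolation=cv2.INTER_CUBIC);cv2.imwrite('pics/z3.png',a)"
```

```text
[ 0.42311162 -0.23203234  0.04427753] [-8.62969414  0.59667458  6.10417915] [0.22098301 1.61133597 0.01257844] 3.8921437226235867
[ 0.42312259 -0.23202148  0.04427306] [-7.45089026  0.74775061  6.71422672] [0.25937866 1.64956106 0.03030647] 3.8711763359606266
[ 0.42313513 -0.23201582  0.04426039] [-7.25547227e+00  4.60426449e-03  5.63569934e+00] [0.25817521 1.61650589 0.00727889] 3.860039860010147
```

View pics/z3.png

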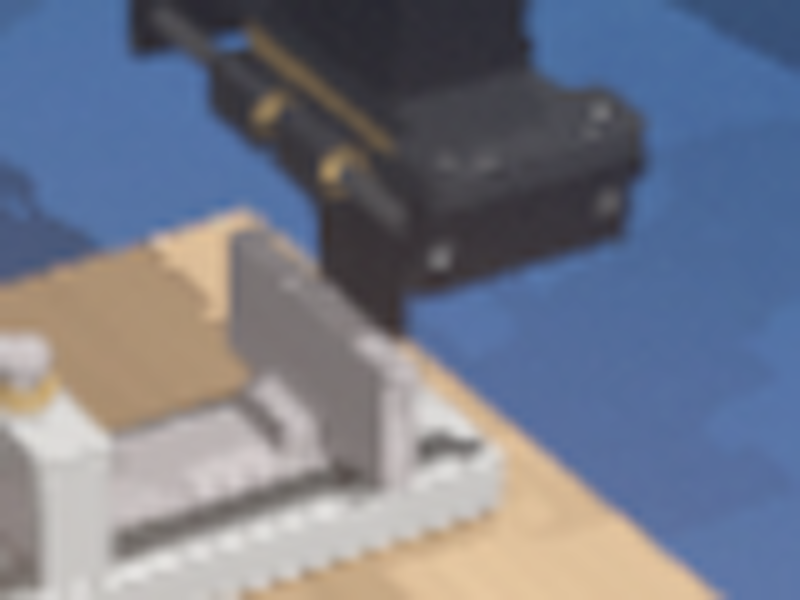

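>>> {"name": "play_rows", "arguments": {
  "steps": [
    [[0.003, 0, 0, 0, 0, 0, 0], [0.003, 0, 0, 0, 0, 0, 0], [0.003, 0, 0, 0, 0, 0, 0], [0.003, 0, 0, 0, 0, 0, 0], [0.003, 0, 0, 0, 0, 0, 0], [0.003, 0, 0, 0, 0, 0, 0], [0.003, 0, 0, 0, 0, 0, 0], [0.003, 0, 0, 0, 0, 0, 0], [0.003, 0, 0, 0, 0, 0, 0], [0.003, 0, 0, 0, 0, 0, 0], [0.003, 0, 0, 0, 0, 0, 0], [0, 0, 0, 0, 0, 0, 0]]
  ]
}}

```text
time_s: 6.6
tool_pos: [0.456, -0.2332, 0.0441]
tool_rot: [-180.0, 0.2, -2.0]
force: [-7.0, 1.2, 4.5]
grip_width: 0.0005
grasp_force: 4.0
```

>>> {"name": "play_rows", "arguments": {
  "steps": [
    [[0.002, 0, 0, 0, 0, 0, 0], [0.002, 0, 0, 0, 0, 0, 0], [0.002, 0, 0, 0, 0, 0, 0], [0.002, 0, 0, 0, 0, 0, 0], [0.001, 0, 0, 0, 0, 0, 0], [0.001, 0, 0, 0, 0, 0, 0], [0.001, 0, 0, 0, 0, 0, 0], [0, 0, 0, 0, 0, 0, 0]]
  ]
}}

```text
time_s: 7.4
tool_pos: [0.4663, -0.2335, 0.044]
tool_rot: [-180.0, 0.3, -2.0]
force: [-8.9, 0.9, 6.1]
grip_width: 0.0006
grasp_force: 4.6
```

>>> {"name": "play_rows", "arguments": {
  "steps": [
    [[0.001, 0, 0, 0, 0, 0, 0], [0.001, 0, 0, 0, 0, 0, 0], [0.001, 0, 0, 0, 0, 0, 0], [0.001, 0, 0, 0, 0, 0, 0], [0, 0, 0, 0, 0, 0, 0]]
  ]
}}

```text
time_s: 7.9
tool_pos: [0.4702, -0.2336, 0.0441]
tool_rot: [-180.0, 0.3, -2.0]
force: [-9.7, 1.3, 7.2]
grip_width: 0.0009
grasp_force: 4.8
```

>>> {"name": "play_rows", "arguments": {
  "steps": [
    [[0.001, 0, 0, 0, 0, 0, 0], [0.001, 0, 0, 0, 0, 0, 0], [0, 0, 0, 0, 0, 0, 0]]
  ]
}}

```text
time_s: 8.2
tool_pos: [0.4721, -0.2337, 0.044]
tool_rot: [-180.0, 0.3, -2.0]
force: [-9.0, 1.5, 8.1]
grip_width: 0.0002
grasp_force: 4.9
```

>>> {"name": "play_rows", "arguments": {
  "steps": [
    [[0.001, 0, 0, 0, 0, 0, 0], [0.001, 0, 0, 0, 0, 0, 0], [0, 0, 0, 0, 0, 0, 0]]
  ]
}}

```text
time_s: 8.5
tool_pos: [0.4732, -0.2337, 0.044]
tool_rot: [-179.9, 0.4, -2.0]
force: [-12.4, 2.4, 7.8]
grip_width: 0.0005
grasp_force: 6.1
```

>>> {"name": "play_rows", "arguments": {
  "steps": [
    [[0.001, 0, 0, 0, 0, 0, 0], [0, 0, 0, 0, 0, 0, 0]]
  ]
}}

```text
time_s: 8.7
tool_pos: [0.4732, -0.2337, 0.044]
tool_rot: [-179.9, 0.6, -2.0]
force: [-14.6, 2.2, 11.2]
grip_width: 0.0001
grasp_force: 7.4
```

The end stop is reached: the TCP stalls at 0.4732 while the force rises. I'll back off smoothly now.

>>> {"name": "play_rows", "arguments": {
  "steps": [
    [[-0.003, 0, 0, 0, 0, 0, 0], [-0.003, 0, 0, 0, 0, 0, 0], [-0.003, 0, 0, 0, 0, 0, 0], [-0.003, 0, 0, 0, 0, 0, 0], [-0.003, 0, 0, 0, 0, 0, 0], [-0.003, 0, 0, 0, 0, 0, 0], [-0.003, 0, 0, 0, 0, 0, 0], [-0.003, 0, 0, 0, 0, 0, 0], [-0.003, 0, 0, 0, 0, 0, 0], [-0.003, 0, 0, 0, 0, 0, 0], [-0.003, 0, 0, 0, 0, 0, 0], [-0.003, 0, 0, 0, 0, 0, 0]]
  ]
}}

```text
time_s: 9.9
tool_pos: [0.4426, -0.2328, 0.0444]
tool_rot: [180.0, -0.1, -2.0]
force: [0.0, 0.6, 0.4]
grip_width: 0.0004
grasp_force: 0.0
```

>>> {"name": "play_rows", "arguments": {
  "steps": [
    [[-0.008, 0, 0, 0, 0, 0, 0], [-0.01, 0, 0, 0, 0, 0, 0], [-0.01, 0, 0, 0, 0, 0, 0], [-0.01, 0, 0, 0, 0, 0, 0], [0, 0, -0.03, 0, 0, 0, 0], [0, 0, -0.04, 0, 0, 0, 0], [0, 0, -0.04, 0, 0, 0, 0], [0, 0, -0.02, 0, 0, 0, 0], [0, 0, 0, 0, 0, 0, 0], [0, 0, 0, 0, 0, 0, 0], [0, 0, 0, 0, 0, 0, 0], [0, 0, 0, 0, 0, 0, 0]]
  ]
}}

```text
time_s: 11.1
tool_pos: [0.403, -0.2309, 0.1729]
tool_rot: [-179.9, 0.1, -2.0]
force: [0.4, 0.7, 0.2]
grip_width: 0.0003
grasp_force: 0.0
```

```bash
python3 look.py l4
```

```text
[ 0.40332301 -0.23100859  0.17332721] [-0.22415809  0.37969204 -1.06310105] 0.00019270124064469236
```

View pics/l4.png

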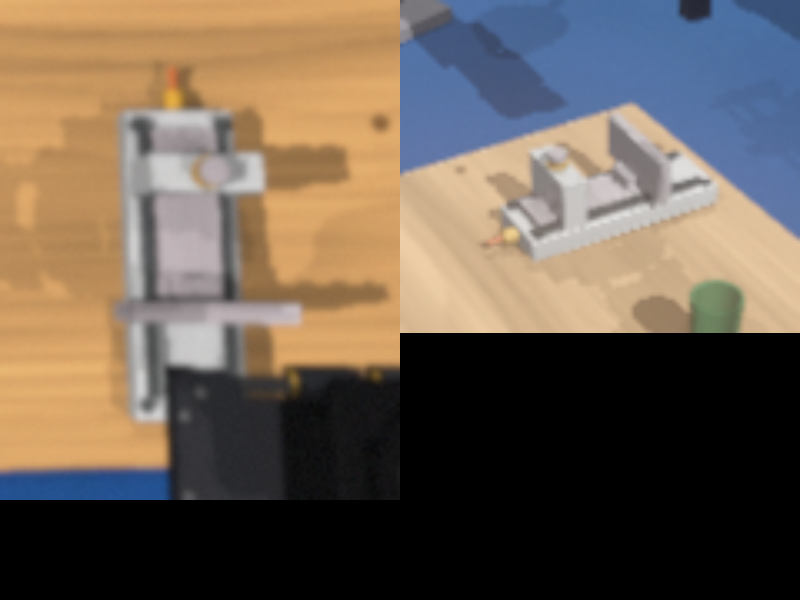

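The crossbar sits at crop row ~313, up from 360 at rest. That is about 14–15 px, or roughly 30 mm, so it is caught at mid travel. The pin head looks down and the arm is clear.

```bash
python3 -c "
from cell import sign_off;print(sign_off())"
```

```text
the job is handed in; nothing more can be done
None
```

The crossbar valve was pushed gently to its end stop, eased back, and is now caught on its pin at about 30 mm travel; the arm is clear and the job is handed in, though the judge's verdict was not shown.

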